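# Mount a bare toy body between the centres of the spray turner

### The job

Mount the bare wooden toy body between the two centres of the spray turner: lay it gently in the white V rests, then slide the tailstock up until the two pointed centres hold it snugly by its end holes, lifted clear of the rests. Lean the overspray board behind it at about 60 degrees from the bench. The green and gold bodies in the rack are still wet, so do not touch or disturb them, and leave the paint bottle and the jar where they stand.

Things in the scene. Friction and masses are not known exactly. Their poses are not given: they have to be found in the camera images.
- blank: Bare beech toy body to mount: straight rod 150 mm long, 32 mm diameter, about 85 g, dark groove 12 mm from each end. Both ends alike, each with a conical 60 degree centre hole, 16 mm across at the mouth, 14 mm deep. Origin at mid-length on its axis, x along it. Starts in one of the rack's three notches.
- green_body: A finished toy body, metallic green and still wet, same shape, size and frame as the blank; lies in another notch of the rack. Not to be touched.
- gold_body: A finished toy body, gold and still wet, same shape, size and frame as the blank; lies in another notch of the rack. Not to be touched.
- rack: Fixed dark-wood drying rack, 124 (x) by 205 mm (y). Origin on the bench under its middle. Three V notches at y = -80, 0, +80 mm, each carrying a toy body along the rack's x, its axis 50 mm above the bench, within 6 mm of centred. The crossbars with the Vs are at x = -45 and +45 mm; between them a body can be gripped from above.
- stand: Spray turner, fixed. Origin on the bench under the mounted body's middle. y runs along the spindle line (x = 0, z = 105 mm) from tailstock to headstock; the board is on the +x side. Aluminium bed 40 mm wide, top z = 45 mm. Grey headstock at y = 92 to 152 mm, handwheel beyond, below z = 150 mm; its 22 mm steel nose and cone point to -y. A mounted body's middle is at (0, 0, 105 mm).
- rests: Two white plastic V rests (90 degrees, 12 mm thick) at stand y = -40 and +40 mm; frame as the stand's. A body laid in them lies 2 mm low (axis z = 103 mm) and is lifted off when both centres are home. Lay it with its middle at y = -15 to -30 mm, short of the headstock's point; the tailstock then pushes it along the rests on to the headstock centre.
- head_tip (a point): The point (apex) of the headstock's fixed steel cone: y = +61 mm, z = 105 mm in the stand's frame. The cone is 60 degrees, 20 mm across at its root 17 mm behind the point.
- tail_tip (a point): The point (apex) of the tailstock's steel cone, on the spindle line, facing the headstock. With a body seated on both centres without play the two points are 122 mm apart.
- tail_back (a point): Centre of the back face of the tailstock's black rear knob (32 mm diameter, on the spindle line), 111 mm behind tail_tip: push here towards the headstock. The grey tailstock block lies 42 to 97 mm behind tail_tip, is 50 mm wide, top at z = 130 mm, and can also be gripped from above.
- tail (a joint): Travel of the tailstock towards the headstock, m. 0 = fully back (tail_tip at stand y = -136 mm), range 0 to 0.105, starts at 0 to 0.025; about 0.075 with a body seated on both centres. A brake drags with about 5 N and holds it where it is left; it meets a firm stop when the body is seated (about 15 N is ample).
- board (a joint): Angle of the white, paint-spattered overspray board from the horizontal, rad: 0 = lying flat away from the robot, 1.047 = 60 degrees, 1.57 = upright; range 0 to 1.65, starts between 0.15 and 0.45. Stiff hinge (0.45 N m), stays where it is left. Panel 250 mm wide (stand y = -100 to +150 mm).
- board_hinge (a point): Middle of the board's hinge line, which is parallel to the stand's y axis, at x = +75 mm, z = 30 mm in the stand's frame.
- board_grip (a point): Middle of the free end of the round steel bar (12 mm diameter) on the board's top edge, 150 mm from the hinge line. The bar sticks out past the panel on the tailstock side (stand y = -100 to -174 mm; this point -138 mm) and can be pinched from above; being round and parallel to the hinge it turns in the fingers as the board swings.
- paint_bottle: Green paint bottle with green cap, 56 mm diameter, 135 mm high, standing loose on the bench; origin at the middle of its underside. Bystander.
- thinner_jar: Amber jar with steel lid, 60 mm diameter, 80 mm high, standing loose on the bench; origin at the middle of its underside. Bystander.
Mind the look-alikes: they are no part of the job. What is shaped like the blank but red is not meant.

How it is judged:
On the way, in this order (a step that is already met when the one before it is completed fails the run):
1. the blank lies released in the V rests (contact force between blank and rests above 0.2 N and contact force between the fingers and blank below 0.1 N and x of blank in the frame of stand between -0.005 and 0.005 m and angle between the x axis of blank and the y axis of stand, either way round below 0.06 rad), for 0.2 s.
2. the tailstock is up and both centres carry the blank clear of the rests (distance between tail_tip and head_tip below 0.1245 m and z of blank in the frame of stand above 0.1035 m and contact force between blank and rests below 0.05 N), for 0.2 s.
At the end, for the whole second after the job is handed in: Bare body held by both centres, off the rests, at rest: middle within 1.5 mm across and in height and 3 mm along of its place, axis within 0.02 rad, points under 124.5 mm apart. Board at 54 to 66 degrees. Wet bodies (10 mm), bottle and jar (15 mm, upright) where they were (all of step 2 and x of blank in the frame of stand between -0.0015 and 0.0015 m and z of blank in the frame of stand below 0.1065 m and y of blank in the frame of stand between -0.003 and 0.003 m and angle between the x axis of blank and the y axis of stand, either way round below 0.02 rad and linear speed of blank below 0.01 m/s and value of joint board between 0.942 and 1.152 rad and distance of each of green_body, gold_body from where it was at the start of the episode below 0.01 m and distance of each of paint_bottle, thinner_jar from where it was at the start of the episode below 0.015 m and angle between each of paint_bottle, thinner_jar's own z axis and vertical below 0.1 rad); the robot touches nothing.
It fails at once if the robot touches a wet body (contact force between any of the fingers, the arm and green_body above 0.2 N or contact force between any of the fingers, the arm and gold_body above 0.2 N).
It fails at once if a wet body or a bystander is disturbed (distance of any of green_body, gold_body from where it was at the start of the episode above 0.01 m or distance of any of paint_bottle, thinner_jar from where it was at the start of the episode above 0.015 m).
It fails at once if the blank is dropped (falls freely more than about 13 mm) or jammed down hard on the rests (over 60 N) ((contact force between the fingers and blank below 0.05 N and linear speed of blank above 0.5 m/s) or contact force between blank and rests above 60 N).
It also fails if it takes over 67 s, if anything falls off the work surface, if the arm or the gripper's body presses on something with over 40 N, if the wrist force passes 120 N, or if a joint passes its speed limit or range.

### The arm

A 7-joint arm with a two-finger parallel gripper is mounted at the origin on the work surface. World frame = base frame: x ahead of the robot, y to its left, z up, the work surface at z = 0. Lengths are in m, angles in rad, forces in N, time in s.
With the tool pointing down it reaches from about 0.425 to 0.975 m from the base axis. Payload 16.7 kg.
Tool frame: the origin (TCP) lies at the very end of the fingers, on their centre line; the grasp point (between the pads) lies 19 mm behind it; z points along the fingers, y is the direction in which the jaws open and shut (so a half turn about z gives the same grasp; the last joint's range is limited). The gripper opens to 85 mm and grips with 20 to 120 N. Pads are 22 mm wide; open, the fingers measure 114 mm over their backs; the gripper's body (76 mm by 85 mm) begins 54 mm behind the grasp point. The pads swing forward as they close: fully open they stand 13 mm farther back than shut.
Start: joints at [1.123, 0.426, 0.074, 1.606, -0.034, 1.111, -0.067], TCP at [0.199, -0.645, 0.231] pointing down, gripper open.
Joint ranges: [-2.85, 2.85], [-0.5, 2.14], [-1.23, 1.37], [0.21, 2.46], [-1.02, 4.16], [0.16, 2.05], [-2.73, 2.73]. Speed limits (rad/s): [1.89, 1.89, 2.39, 2.39, 3.01, 3.01, 3.01].

### API

Orientations are given as a unit quaternion [x, y, z, w].
In Python, from workcell import * gives the robot as it stands.
- The arm moves only by the shell command python3 -m handwheel 'ROWS' [FORCE]. ROWS is text: rows parted by semicolons, each of 5 numbers parted by spaces: the shift along the tool's x, y, z in mm, then the turn about the tool's z in degrees, then the opening in per cent of the stroke, from 0 (shut) to 100 (fully open). A call has 1 to 5 rows; each row is the pose to reach, as a shift and turn from the pose commanded when the call began, along the tool's axes at that moment; what a row does not reach only later rows make up. A row lasts 1/8 s, in which the tool goes at most 62.5 mm and 10.7 degrees, less where a joint would pass 70% of its speed; a pose out of reach is approached as far as the arm can. A call with a gripper value outside its range is refused whole. The fingers move at their own pace and stop on an object; FORCE is the grip in N (left out, the last holds). Time passes only in rows, so rows that repeat a pose let the fingers close. It gives the time, the measured TCP pose, the force and the opening at its end, in the units of the state.
- sense(): the state, without advancing time (a new reading comes with each control period).
- snapshot(name): name is "scene" or "top"; returns a dict with "image" (400x640x3 uint8, blue, green, red), "fx", "fy", "cx", "cy" (pixels), "world_from_camera" (4x4, takes a point from camera to world coordinates). Camera axes: x right, y up, looking along -z (the intrinsics and any distortion apply to the point x, -y, -z); pixel columns grow to the right and rows downward; lengths in m; the calibration is good to about 2 mm. A picture is of the moment at which its call begins. There is no depth.
- sign_off(): hands the job in, once; it reports no verdict.
The state is a dict: "time": time; "joint_positions": joint angles; "dq": joint speeds; "tau": joint torques, N m; "tool_pos": TCP position; "eef_rot": TCP orientation; "force": force on the tool from outside, world axes, zero at the start; "ft_torque": the same for the moment, N m; "grip_width": finger opening in m.
Only numpy, scipy, OpenCV 4.12 (cv2) and the standard library are available. Lean on these libraries where they do the work, as an engineer would, in place of code of your own. Each camera call takes 0.05 s, during which the arm holds its last target.

## Working session

There is one attempt and no reset: what is moved stays moved. The work goes in short steps, Python scripts to look and compute and a shell command to move; the robot and the scene stay as the last step left them, time stands still between calls to the robot, and variables do not carry over. Pictures are saved under pics/ and viewed, and the job is handed in when it is done.

```bash
ls; mkdir -p pics; python3 - <<'E'
from workcell import *
import cv2,numpy as np
s=sense();print(s)
for n in("scene","top"):
    d=snapshot(n);cv2.imwrite(f"pics/{n}0.png",d["image"]);print(n,d["fx"],d["fy"],d["cx"],d["cy"],d["world_from_camera"],[k for k in d])
E
```

```text
pics
{'time': 0.0, 'joint_positions': array([ 1.12250666,  0.42675207,  0.07387587,  1.60660807, -0.03411593,
        1.11076018, -0.06708861]), 'dq': array([-8.44316245e-04,  3.31412366e-04,  9.82385562e-06, -2.70105779e-04,
       -1.43063786e-03,  1.55326432e-03,  2.40451797e-05]), 'tau': array([-2.72900961e-04, -9.49837661e+01,  3.76054823e+00, -4.63502133e+01,
        1.92892127e-02,  1.06146527e-02, -4.41859993e-05]), 'tool_pos': array([ 0.19854143, -0.64472654,  0.23059747]), 'eef_rot': array([ 9.88864864e-01,  1.48814917e-01, -1.39340406e-04, -6.18149550e-04]), 'force': array([-0.199226  ,  0.28339065, -0.10694594]), 'ft_torque': array([-0.01842766, -0.02977529, -0.02865425]), 'grip_width': 0.08549059717489478}
scene 367.59210095458053 367.59210095458053 319.2613148922168 209.18841293921741 [[ 0.3295952  -0.51256905  0.79286819  1.53581699]
 [ 0.94411169  0.18292613 -0.27421003 -0.49123656]
 [-0.00448474  0.83893444  0.54421401  0.73993998]
 [ 0.          0.          0.          1.        ]] ['image', 'fx', 'fy', 'cx', 'cy', 'world_from_camera']
top 518.708994109958 518.708994109958 315.9354417331146 196.24246114195725 [[ 0.00368513  0.98888587 -0.14863095  0.41674313]
 [-0.99996878  0.00260511 -0.00746048 -0.16820494]
 [-0.00699036  0.1486538   0.98886459  1.38328999]
 [ 0.          0.          0.          1.        ]] ['image', 'fx', 'fy', 'cx', 'cy', 'world_from_camera']
```

View pics/scene0.png

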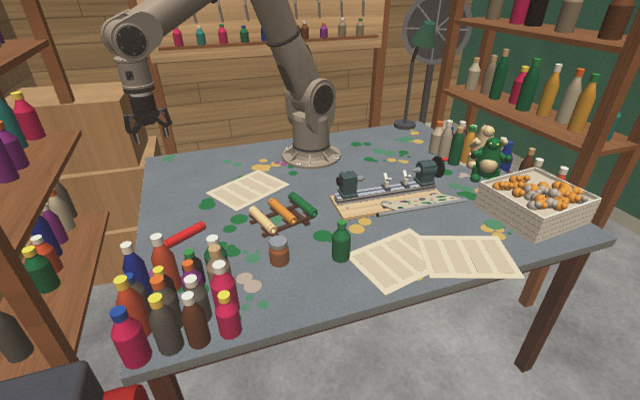

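View pics/top0.png

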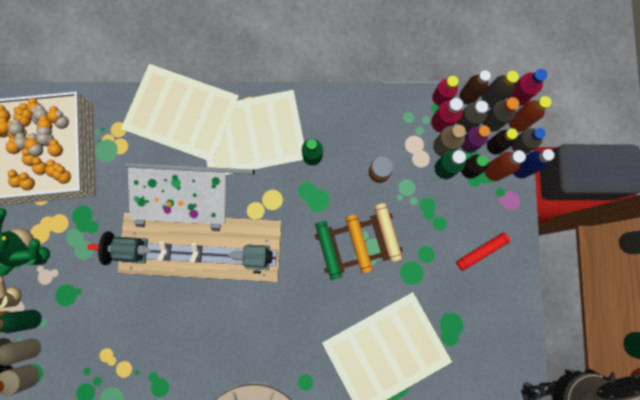

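```bash
cat > h.py <<'E'
from workcell import *
import cv2,numpy as np
from scipy.optimize import least_squares
from scipy.spatial.transform import Rotation as R
def proj(d,P):
    P=np.atleast_2d(P);T=np.linalg.inv(d["world_from_camera"]);q=P@T[:3,:3].T+T[:3,3]
    return np.c_[d["cx"]+d["fx"]*q[:,0]/-q[:,2], d["cy"]-d["fy"]*q[:,1]/-q[:,2]]
def unproj(d,uv,z):
    uv=np.atleast_2d(uv);W=d["world_from_camera"]
    r=np.c_[(uv[:,0]-d["cx"])/d["fx"],-(uv[:,1]-d["cy"])/d["fy"],-np.ones(len(uv))]@W[:3,:3].T
    t=(z-W[2,3])/r[:,2];return W[:3,3]+r*t[:,None]
def crop(d,x0,y0,w,h,k,name):
    cv2.imwrite(name,cv2.resize(d["image"][y0:y0+h,x0:x0+w],None,fx=k,fy=k,interpolation=cv2.INTER_CUBIC))
E
python3 - <<'E'
from h import *
d=snapshot("top");np.save("top0.npy",d,allow_pickle=True)
crop(d,305,190,110,100,7,"pics/t_rack.png");crop(d,85,150,210,140,3.8,"pics/t_stand.png")
d=snapshot("scene");np.save("scene0.npy",d,allow_pickle=True)
crop(d,235,180,100,70,8,"pics/s_rack.png");crop(d,320,145,150,80,5.3,"pics/s_stand.png")
E
```

```text
(no output)
```

View pics/t_rack.png

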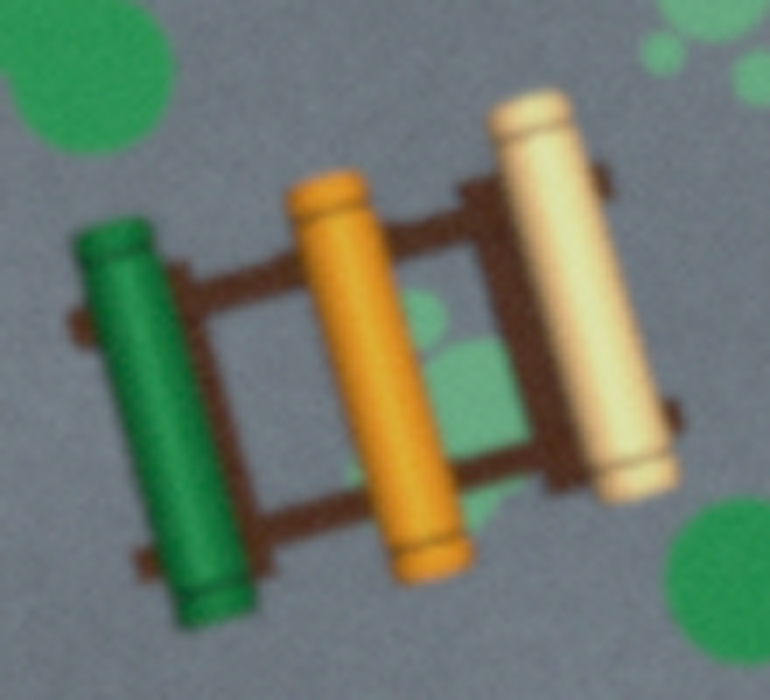

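View pics/t_stand.png

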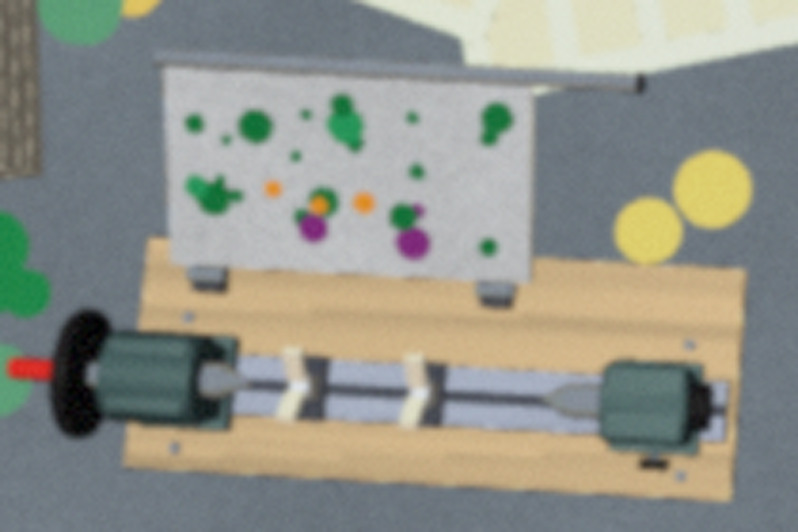

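View pics/s_rack.png

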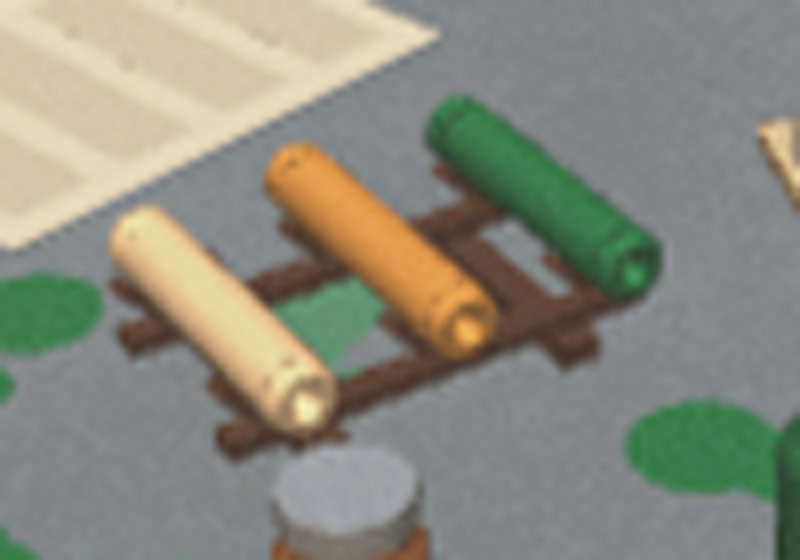

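View pics/s_stand.png

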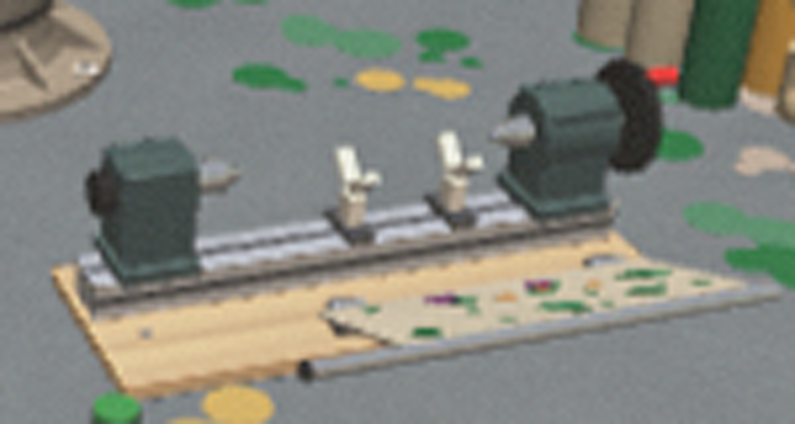

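```bash
cat > fit.py <<'E'
from h import *
t=np.load("top0.npy",allow_pickle=True).item();s=np.load("scene0.npy",allow_pickle=True).item()
def px(k,x0,y0,p): p=np.array(p,float);return (p+.5)/k-.5+[x0,y0]
tp=lambda *p:px(3.8,85,150,p); sp=lambda *p:px(5.3,320,145,p)
def bd(a,r,y): return [.075+r*np.cos(a),y,.03+r*np.sin(a)]
obs=[('ht',t,tp(250,385),lambda q,a:[0,.061,.105]),('tt',t,tp(545,399),lambda q,a:[0,-.136+q,.105]),
('tb',t,tp(712,407),lambda q,a:[0,-.247+q,.105]),
('r+',t,tp(305,386),lambda q,a:[0,.040,.0804]),('r-',t,tp(422,391),lambda q,a:[0,-.040,.0804]),
('bar-',t,tp(645,84),lambda q,a:bd(a,.15,-.174)),('bar+',t,tp(157,60),lambda q,a:bd(a,.15,.15)),
('h+',t,tp(172,263),lambda q,a:bd(a,.0,.15)),('h-',t,tp(529,281),lambda q,a:bd(a,.0,-.10)),
('ht',s,sp(490,132),lambda q,a:[0,.061,.105]),('tt',s,sp(240,176),lambda q,a:[0,-.136+q,.105]),
('tb',s,sp(88,192),lambda q,a:[0,-.247+q,.105]),('bar-',s,sp(304,371),lambda q,a:bd(a,.15,-.174))]
def W(p,X):
    c,sn=np.cos(p[2]),np.sin(p[2]);return np.array([p[0]+c*X[0]-sn*X[1],p[1]+sn*X[0]+c*X[1],X[2]])
def res(p): return np.concatenate([(proj(d,W(p,f(p[3],p[4])))[0]-uv) for n,d,uv,f in obs])
r=least_squares(res,[.6,.1,.0,.01,.3],loss='soft_l1')
if __name__=="__main__":
    print(r.x)
    for (n,d,_,_),e in zip(obs,res(r.x).reshape(-1,2)): print(n,'t' if d is t else 's',e.round(1))
    # rods
    for nm,e in (('blank',[(531,100),(640,493)]),('gold',[(325,182),(433,572)]),('green',[(112,227),(217,618)])):
        P=unproj(t,px(7,305,190,e),.05);v=P[0]-P[1];print(nm,P.mean(0)[:2],np.linalg.norm(v),np.degrees(np.arctan2(v[1],v[0])))
    k=lambda *p:px(8,235,180,p)
    for nm,e in (('blank',[(142,240),(300,402)]),('gold',[(292,175),(465,326)]),('green',[(455,125),(633,268)])):
        P=unproj(s,k(*e[0])[None] if 0 else np.array([k(*x) for x in e]),.05);v=P[1]-P[0];print('S',nm,P.mean(0)[:2],np.linalg.norm(v),np.degrees(np.arctan2(v[1],v[0])))
    for nm,uv,z in (('bottle',(312,146),.135),('jar',(380,165),.08)): print(nm,unproj(t,uv,z))
E
python3 fit.py
```

```text
[ 0.47066924  0.18472061 -0.04893408  0.00864001  0.3988389 ]
ht t [ 1.  -0.8]
tt t [-0.4 -0.4]
tb t [ 0.8 -0.1]
r+ t [-2.  -0.1]
r- t [-1.1  0.2]
bar- t [-0.8 -0.4]
bar+ t [ 1.2 -0.5]
h+ t [-0.2  2.2]
h- t [0.7 2.4]
ht s [-0.6  0.9]
tt s [ 0.2 -0.5]
tb s [0.2 0.7]
bar- s [-0.1 -0.5]
blank [ 0.52546873 -0.34411222] 0.1491208471253623 14.576591352044822
gold [ 0.49571873 -0.26807837] 0.14738918671457255 15.06173285957188
green [ 0.47886724 -0.1895609 ] 0.14731318761943818 15.115052166941908
S blank [ 0.52459358 -0.34318776] 0.14357300940420462 15.058102660989642
S gold [ 0.49482672 -0.26859326] 0.14572726973952532 16.1446536967316
S green [ 0.47719434 -0.18898768] 0.14519092241977086 15.668061485736452
bottle [[ 0.72981978 -0.14860514  0.135     ]]
jar [[ 0.69400228 -0.32219925  0.08      ]]
```

```bash
cat >> h.py <<'E'
SP=np.array([0.47067,0.18472,-0.04893])
def st(x,y):
    c,s=np.cos(SP[2]),np.sin(SP[2]);return SP[0]+c*x-s*y,SP[1]+s*x+c*y
def go(x,y,z,yaw=None):
    s=sense();Rm=R.from_quat(s["eef_rot"]).as_matrix();d=Rm.T@(np.array([x,y,z])-s["tool_pos"])*1000
    cur=np.degrees(np.arctan2(Rm[1,0],Rm[0,0]));t=0 if yaw is None else -((yaw-cur+180)%360-180)
    print("t%.2f pos"%s["time"],s["tool_pos"].round(4),"yaw %.1f"%cur,"F",s["force"].round(1),"w %.4f"%s["grip_width"],"tilt",Rm[:,2].round(3),"-> shift",d.round(1),"turn %.1f"%t)
E
python3 - <<'E'
from h import *
go(.5356,-.3411,.16,15)
from fit import px
t=np.load("top0.npy",allow_pickle=True).item();s=np.load("scene0.npy",allow_pickle=True).item()
for z in (0,.01,.02,.03,.04): print(z,unproj(t,px(7,305,190,(178,266)),z)[0,:2].round(4),unproj(s,px(8,235,180,(582,345)),z)[0,:2].round(4))
E
```

```text
t0.20 pos [ 0.1986 -0.6449  0.2309] yaw 17.1 F [ 0.4  0.1 -0.1] w 0.0853 tilt [-0.     0.001 -1.   ] -> shift [ 411.5 -191.1   71. ] turn 2.1
0 [ 0.5401 -0.1957] [ 0.5257 -0.1864]
0.01 [ 0.5392 -0.1955] [ 0.5394 -0.1906]
0.02 [ 0.5383 -0.1953] [ 0.553  -0.1947]
0.03 [ 0.5374 -0.1951] [ 0.5667 -0.1988]
0.04 [ 0.5365 -0.1949] [ 0.5803 -0.2029]
```

```bash
python3 -m handwheel '411 -191 30 2 58; 411 -191 30 2 58; 411 -191 30 2 58; 411 -191 30 2 58; 411 -191 30 2 58' 40
python3 -c "
from h import *
go(.5356,-.3411,.16,15)"
```

```text
time: 0.82
tool_pos: [0.4315, -0.4347, 0.2106]
eef_rot: [0.991, 0.131, 0.0, 0.0]
force: [0.3, 0.2, -0.6]
grip_width: 0.0493
t0.82 pos [ 0.4315 -0.4347  0.2106] yaw 15.1 F [ 0.3  0.2 -0.6] w 0.0493 tilt [ 0. -0. -1.] -> shift [124.9 -63.3  50.6] turn 0.1
```

```bash
python3 -m handwheel '120 -61 45 0 58; 120 -61 45 0 58; 120 -61 45 0 58; 120 -61 45 0 58; 120 -61 45 0 58' 
python3 -c "
from h import *
go(.5356,-.3411,.032,15)
d=snapshot('top');crop(d,305,150,150,140,5,'pics/a1.png')
d=snapshot('scene');crop(d,215,130,150,120,5,'pics/a2.png')"
```

```text
time: 1.45
tool_pos: [0.5291, -0.3477, 0.1661]
eef_rot: [0.991, 0.131, -0.0, 0.0]
force: [0.0, 0.0, 0.9]
grip_width: 0.0496
t1.45 pos [ 0.5291 -0.3477  0.1661] yaw 15.0 F [0.  0.  0.9] w 0.0496 tilt [-0.    -0.001 -1.   ] -> shift [  8.1  -4.8 134.1] turn 0.0
```

View pics/a1.png

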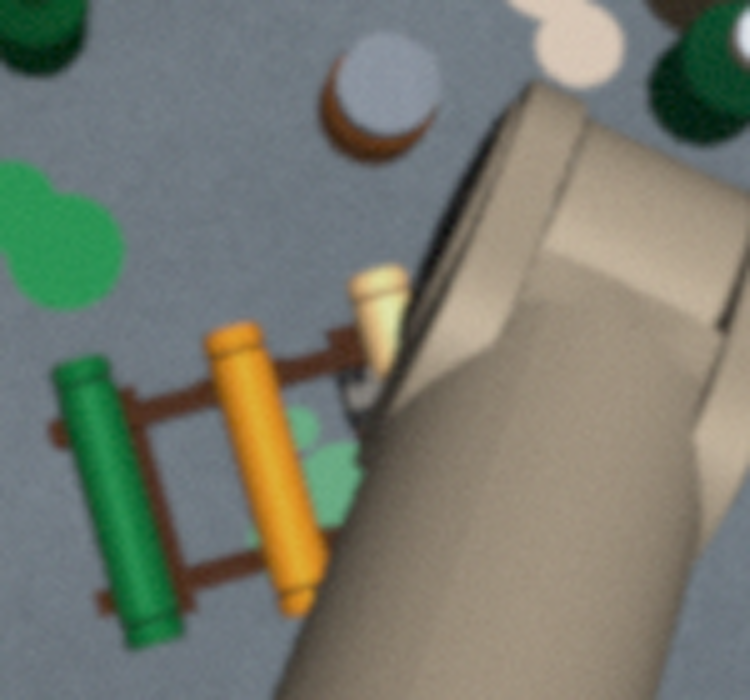

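View pics/a2.png

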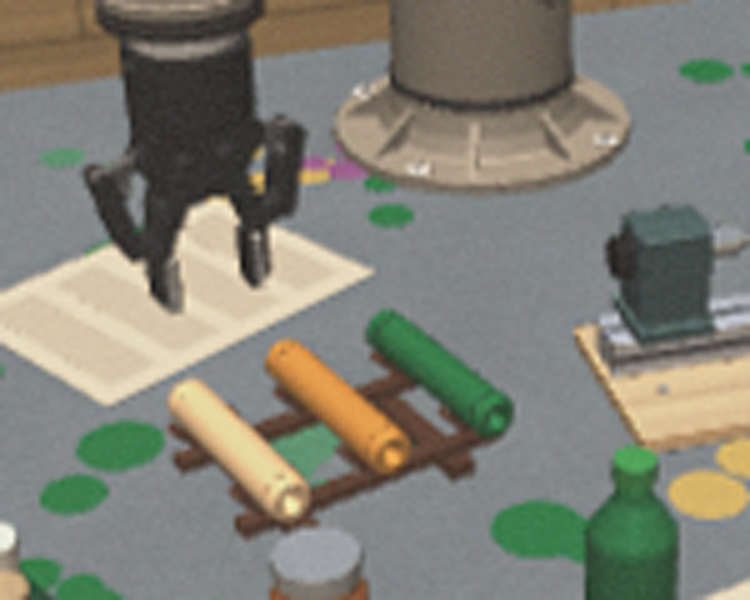

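The top view shows the gripper over the cream rod. In the scene view the fingertips are near crop (170,305) and (255,280), with the rods below: cream (240,450), gold (340,405), green (440,370). The red one stands off the rack, so cream is the blank. Next, centre over it and descend.

```bash
python3 -m handwheel '5 -3 0 0 58; 5 -3 40 0 58; 5 -3 80 0 58; 5 -3 80 0 58; 5 -3 80 0 58' 
python3 -c "
from h import *
go(.5356,-.3411,.032,15)"
```

```text
time: 2.17
tool_pos: [0.5349, -0.3423, 0.0872]
eef_rot: [0.991, 0.131, 0.001, 0.0]
force: [-0.3, -0.6, 0.5]
grip_width: 0.0498
t2.17 pos [ 0.5349 -0.3423  0.0872] yaw 15.1 F [-0.3 -0.6  0.5] w 0.0498 tilt [ 0.001 -0.001 -1.   ] -> shift [ 0.9 -1.  55.2] turn 0.1
```

```bash
python3 -m handwheel '1 -1 25 0 58; 1 -1 53 0 58; 1 -1 53 0 58; 1 -1 53 0 58; 1 -1 53 0 58' 
python3 -c "
from h import *
go(.5356,-.3411,.032,15)
d=snapshot('scene');crop(d,215,130,150,120,5,'pics/a3.png')"
```

```text
time: 2.8
tool_pos: [0.5358, -0.3412, 0.0344]
eef_rot: [0.991, 0.131, 0.001, 0.001]
force: [0.4, -0.6, 0.2]
grip_width: 0.0498
t2.80 pos [ 0.5358 -0.3412  0.0344] yaw 15.1 F [ 0.4 -0.6  0.2] w 0.0498 tilt [ 0.002 -0.001 -1.   ] -> shift [-0.2 -0.1  2.4] turn 0.1
```

View pics/a3.png

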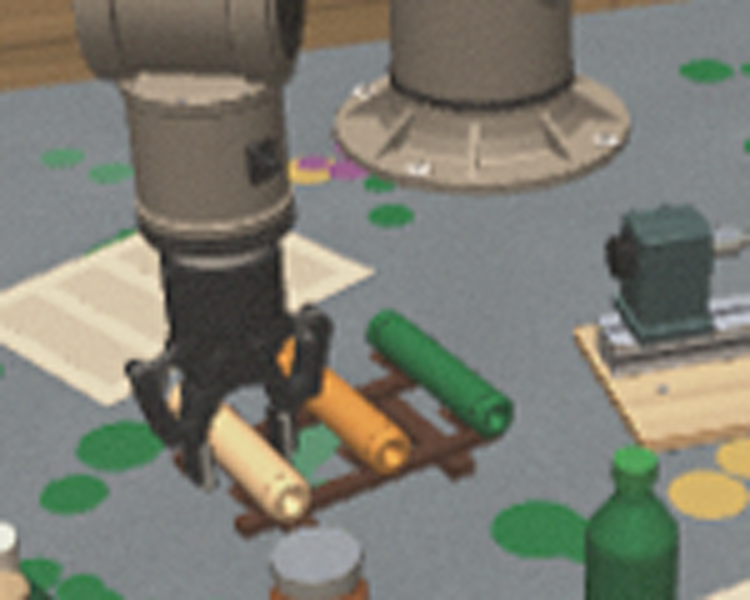

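The fingers straddle the cream rod: fingertips at crop (205,480) and (285,450), with gold clear at (380,440). Closing.

```bash
python3 -m handwheel '0 0 2 0 45; 0 0 2 0 25; 0 0 2 0 10; 0 0 2 0 10; 0 0 2 0 10' 40
python3 -c "
from h import *
go(.5356,-.3411,.032,15)"
```

```text
time: 3.48
tool_pos: [0.5349, -0.3397, 0.031]
eef_rot: [0.991, 0.132, -0.0, -0.001]
force: [-3.9, 6.2, 8.7]
grip_width: 0.0308
t3.48 pos [ 0.5349 -0.3397  0.031 ] yaw 15.1 F [-3.9  6.2  8.7] w 0.0308 tilt [-0.001  0.001 -1.   ] -> shift [ 0.3  1.5 -1. ] turn 0.1
```

```bash
python3 -m handwheel '0 0 -5 0 10; 0 0 -30 0 10; 0 0 -70 0 10; 0 0 -120 0 10; 0 0 -170 0 10'
python3 -c "
from h import *
x,y=st(0,-.010)
go(x,y,.2,87.2)
d=snapshot('scene');crop(d,215,90,150,120,5,'pics/a4.png')
d=snapshot('top');crop(d,305,150,150,140,5,'pics/a5.png')"
```

```text
time: 4.1
tool_pos: [0.5346, -0.3407, 0.2024]
eef_rot: [0.991, 0.131, -0.0, 0.0]
force: [1.5, 0.1, -1.2]
grip_width: 0.0307
t4.10 pos [ 0.5346 -0.3407  0.2024] yaw 15.1 F [ 1.5  0.1 -1.2] w 0.0307 tilt [-0. -0. -1.] -> shift [  72.1 -514.4    2.4] turn -72.1
```

View pics/a4.png

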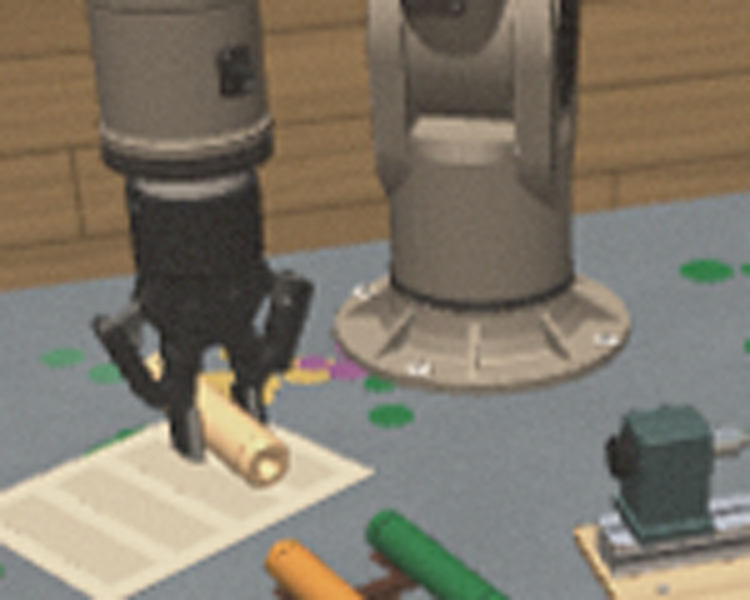

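The blank hangs in the fingers at crop (235,430), level and clear of the rack. On to the rests.

```bash
python3 -m handwheel '72 -514 0 -72 10; 72 -514 0 -72 10; 72 -514 0 -72 10; 72 -514 0 -72 10; 72 -514 0 -72 10'
python3 -c "
from h import *
x,y=st(0,-.010)
go(x,y,.2,87.2)"
```

```text
time: 4.82
tool_pos: [0.4956, -0.0289, 0.2008]
eef_rot: [0.823, 0.568, 0.0, 0.0]
force: [1.7, 0.7, -0.6]
grip_width: 0.0308
t4.83 pos [ 0.4956 -0.0289  0.2008] yaw 69.2 F [ 1.7  0.7 -0.6] w 0.0308 tilt [ 0.001 -0.    -1.   ] -> shift [181.3 -96.1   0.7] turn -18.0
```

```bash
python3 -m handwheel '170 -90 0 -17 10; 170 -90 0 -17 10; 170 -90 0 -17 10; 170 -90 0 -17 10; 170 -90 0 -17 10'
python3 -c "
from h import *
x,y=st(0,-.010)
go(x,y,.12,87.2)
d=snapshot('scene');crop(d,300,90,160,120,5,'pics/b1.png')
d=snapshot('top');crop(d,85,150,210,140,3.8,'pics/b2.png')"
```

```text
time: 5.45
tool_pos: [0.4734, 0.1605, 0.2005]
eef_rot: [0.732, 0.681, -0.0, 0.0]
force: [-0.1, -0.6, -0.7]
grip_width: 0.0308
t5.45 pos [0.4734 0.1605 0.2005] yaw 85.9 F [-0.1 -0.6 -0.7] w 0.0308 tilt [-0. -0. -1.] -> shift [14.  -4.2 80.5] turn -1.3
```

View pics/b1.png

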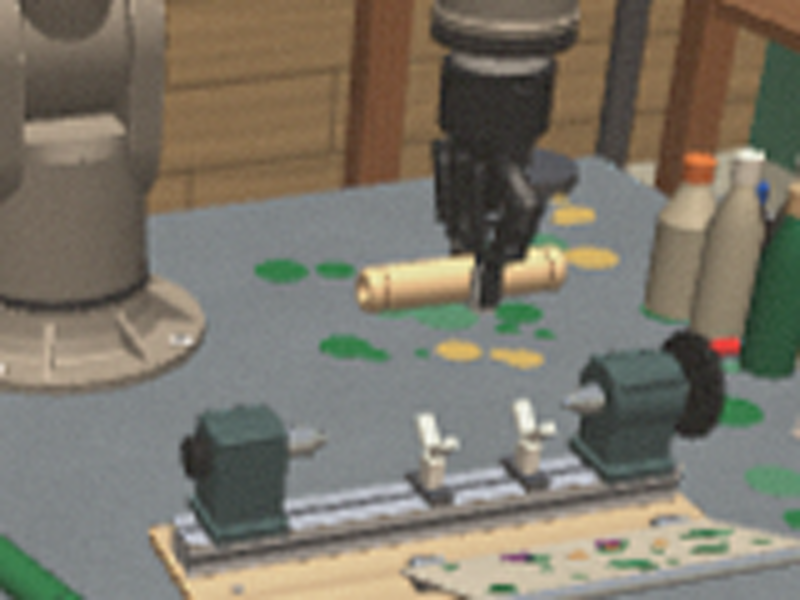

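View pics/b2.png

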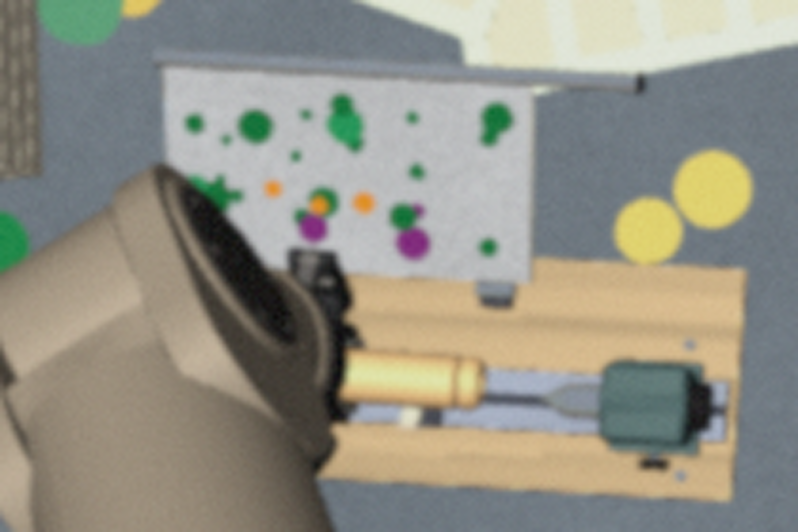

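```bash
python3 -c "
from h import *
from fit import px
s=sense()
t=snapshot('top');c=snapshot('scene')
z=s['tool_pos'][2]+.02
e=unproj(t,px(3.8,85,150,(484,383)),z)[0]
e2=unproj(c,px(5,300,90,(366,291)),z)[0]
print(s['tool_pos'],e,e2)
x,y=st(0,-.010)
go(x,y,.12,87.2)
"
```

```text
[0.47374143 0.1591606  0.20051992] [0.46845325 0.07241471 0.22051992] [0.47011097 0.07630864 0.22051992]
t5.65 pos [0.4738 0.1591 0.2006] yaw 85.7 F [ 0.2  0.1 -0.2] w 0.0310 tilt [-0. -0. -1.] -> shift [15.3 -4.8 80.6] turn -1.5
```

```bash
python3 -m handwheel '15 -5 0 -1.5 10; 15 -5 0 -1.5 10; 15 -5 40 -1.5 10; 15 -5 80 -1.5 10; 15 -5 80 -1.5 10'
python3 -m handwheel '0 0 0 0 10; 0 0 0 0 10'
python3 -c "
from h import *
x,y=st(0,-.010)
go(x,y,.092,87.2)
d=snapshot('scene');crop(d,320,125,150,100,5,'pics/b3.png')
d=snapshot('top');crop(d,85,150,210,140,3.8,'pics/b4.png')"
```

```text
time: 6.28
tool_pos: [0.4681, 0.1752, 0.1188]
eef_rot: [0.723, 0.691, -0.002, -0.001]
force: [-0.1, -0.0, -0.0]
grip_width: 0.0311
time: 6.52
tool_pos: [0.4705, 0.1762, 0.1223]
eef_rot: [0.723, 0.69, 0.001, 0.001]
force: [-0.3, -0.7, 0.4]
grip_width: 0.0308
t6.53 pos [0.4705 0.1762 0.1223] yaw 87.3 F [-0.3 -0.7  0.4] w 0.0308 tilt [ 0.002  0.001 -1.   ] -> shift [-1.5 -0.3 30.3] turn 0.1
```

View pics/b3.png

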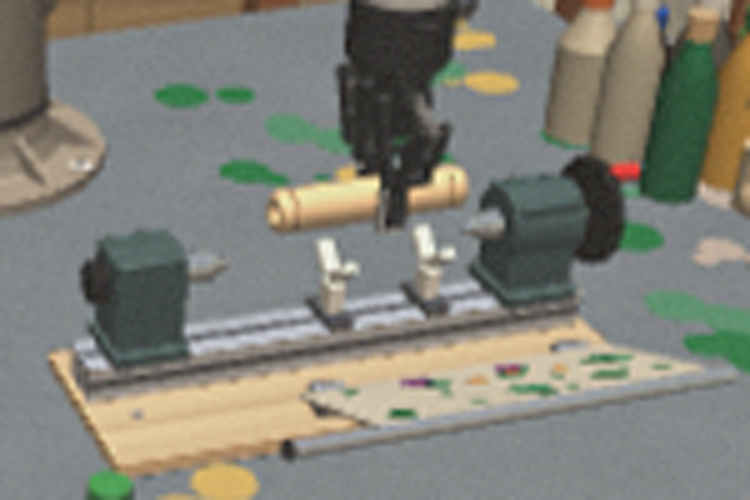

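View pics/b4.png

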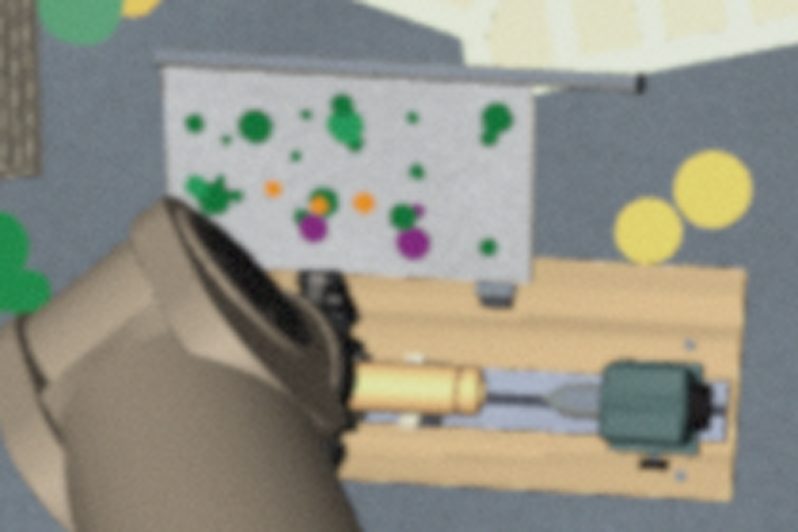

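```bash
python3 -c "
from h import *
from fit import px
s=sense();c=snapshot('scene')
Rt=R.from_euler('z',-SP[2]).as_matrix()
L=lambda P:(P-[SP[0],SP[1],0])@Rt.T
z=.1413
for p in ((277,211),(467,187),(452,188),(290,208)):
  print(p,L(unproj(c,px(5,320,125,p),z))[0].round(4))
print('headtip',L(unproj(c,px(5,320,125,(466,228)),.105))[0].round(4),'tailtip',L(unproj(c,px(5,320,125,(228,266)),.105))[0].round(4))
for p,z in ((( 484,388),.1413),((305,386),.0804),((422,391),.0804),((545,399),.105),((712,407),.105)):
  print(p,L(unproj(snapshot('top'),px(3.8,85,150,p),z))[0].round(4))
go(*st(0,-.01),.092,87.2)"
```

```text
(277, 211) [-0.0017 -0.0905  0.1413]
(467, 187) [0.0026 0.0607 0.1413]
(452, 188) [0.0009 0.0493 0.1413]
(290, 208) [-0.0035 -0.0794  0.1413]
headtip [-0.0002  0.0669  0.105 ] tailtip [ 0.004  -0.1286  0.105 ]
(484, 388) [ 0.0029 -0.096   0.1413]
(305, 386) [-0.0001  0.0348  0.0804]
(422, 391) [ 0.0007 -0.0426  0.0804]
(545, 399) [-0.001  -0.1284  0.105 ]
(712, 407) [-0.0004 -0.2365  0.105 ]
t6.92 pos [0.4697 0.1758 0.1209] yaw 87.3 F [-0.6 -0.1  0.2] w 0.0310 tilt [ 0.  0. -1.] -> shift [-1.   0.5 28.9] turn 0.1
```

```bash
python3 -m handwheel '-6 0 0 0 10; -6 0 12 0 10; -6 0 24 0 10; -6 0 28 0 10; -6 0 30 0 10'
python3 -m handwheel '0 0 0 0 10; 0 0 1 0 10; 0 0 2 0 10; 0 0 2 0 10'
python3 -c "
from h import *
go(*st(0,-.016),.084,87.2)
d=snapshot('scene');crop(d,320,125,150,100,5,'pics/b5.png')"
```

```text
time: 7.55
tool_pos: [0.4691, 0.1699, 0.0902]
eef_rot: [0.723, 0.691, -0.0, -0.0]
force: [0.3, -0.8, -0.3]
grip_width: 0.0308
time: 8.05
tool_pos: [0.4694, 0.1698, 0.0887]
eef_rot: [0.723, 0.69, 0.0, 0.0]
force: [-0.4, 0.0, -0.9]
grip_width: 0.0311
t8.05 pos [0.4694 0.1698 0.0887] yaw 87.3 F [-0.4  0.  -0.9] w 0.0311 tilt [ 0.  0. -1.] -> shift [-1.   0.6  4.7] turn 0.1
```

View pics/b5.png

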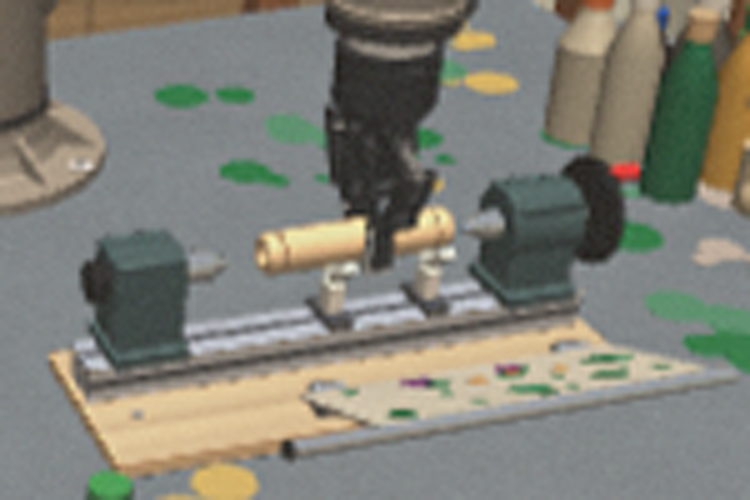

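Blank hovers just above the rests, with its right end at crop (455,230) short of the head tip (467,228). I'm creeping down while watching the force.

```bash
python3 -m handwheel '0 0 1 0 10; 0 0 2 0 10; 0 0 2 0 10; 0 0 3 0 10; 0 0 3 0 10'
python3 -m handwheel '0 0 1 0 10; 0 0 1 0 10; 0 0 1 0 10'
python3 -m handwheel '0 0 1 0 10; 0 0 1 0 10; 0 0 1 0 10'
```

```text
time: 8.72
tool_pos: [0.4693, 0.1698, 0.0856]
eef_rot: [0.723, 0.69, -0.0, -0.0]
force: [-0.1, -0.0, -0.8]
grip_width: 0.0306
time: 9.1
tool_pos: [0.4695, 0.1698, 0.0848]
eef_rot: [0.723, 0.69, 0.0, 0.0]
force: [1.5, -0.9, 0.6]
grip_width: 0.031
time: 9.48
tool_pos: [0.4697, 0.1699, 0.0841]
eef_rot: [0.723, 0.69, 0.0, 0.0]
force: [-0.6, -1.7, 7.7]
grip_width: 0.0309
```

```bash
python3 -m handwheel '0 0 0 0 38; 0 0 0 0 45; 0 0 0 0 55; 0 0 0 0 60; 0 0 0 0 60'
python3 -m handwheel '0 0 0 0 60; 0 0 0 0 60'
python3 -c "
from h import *
go(*st(0,-.016),.084,87.2)
d=snapshot('scene');crop(d,320,125,150,100,5,'pics/b6.png')"
```

```text
time: 10.1
tool_pos: [0.4693, 0.1698, 0.0837]
eef_rot: [0.723, 0.69, -0.0, -0.0]
force: [-0.1, -0.3, -0.0]
grip_width: 0.0511
time: 10.35
tool_pos: [0.4694, 0.1698, 0.0837]
eef_rot: [0.723, 0.69, 0.0, -0.0]
force: [-0.1, -0.1, -0.6]
grip_width: 0.0511
t10.35 pos [0.4694 0.1698 0.0837] yaw 87.3 F [-0.1 -0.1 -0.6] w 0.0511 tilt [ 0.  0. -1.] -> shift [-1.   0.6 -0.3] turn 0.1
```

View pics/b6.png

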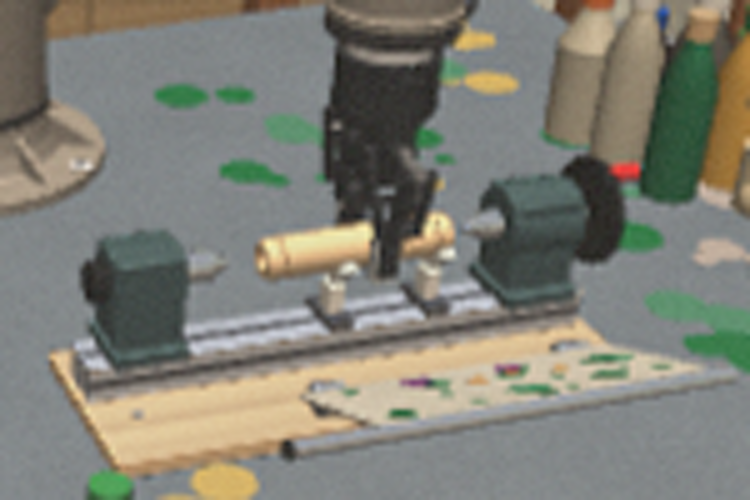

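Released and lying in both rests. Retreat up, then behind the tail knob.

```bash
python3 -m handwheel '0 0 -20 0 60; 0 0 -60 0 60; 0 0 -105 0 60; 0 0 -105 0 60'
python3 -m handwheel '-200 0 -5 0 40; -200 0 -5 0 20; -200 0 -5 0 0; -200 0 -5 0 0; -200 0 -5 0 0'
python3 -c "
from h import *
go(*st(0,-.275),.15,87.2)
x,y=st(0,-.275);print(np.hypot(x,y))"
```

```text
time: 10.9
tool_pos: [0.4709, 0.1705, 0.1918]
eef_rot: [0.723, 0.69, 0.002, 0.001]
force: [-0.3, -0.2, -0.6]
grip_width: 0.0514
time: 11.52
tool_pos: [0.4598, -0.0305, 0.1933]
eef_rot: [0.724, 0.69, -0.0, -0.0]
force: [-0.1, 0.9, 0.2]
grip_width: 0.0001
t11.53 pos [ 0.4598 -0.0305  0.1933] yaw 87.2 F [-0.1  0.9  0.2] w 0.0001 tilt [-0.001  0.    -1.   ] -> shift [-59.5   0.3  43.3] turn 0.0
0.46598383954178235
```

```bash
python3 -m handwheel '-60 0 0 0 0; -60 0 0 0 0; -60 0 50 0 0; -60 0 99 0 0; -60 0 100 0 0'
python3 -m handwheel '0 0 0 0 0; 0 0 0 0 0'
python3 -c "
from h import *
go(*st(0,-.25),.092,87.2)
d=snapshot('scene');crop(d,300,125,150,100,5,'pics/c1.png')"
```

```text
time: 12.15
tool_pos: [0.4554, -0.0877, 0.0912]
eef_rot: [0.722, 0.691, -0.001, -0.003]
force: [0.8, -0.5, 0.8]
grip_width: -0.0002
time: 12.4
tool_pos: [0.4585, -0.0896, 0.0954]
eef_rot: [0.723, 0.691, 0.001, 0.001]
force: [0.1, -0.4, 0.3]
grip_width: -0.0001
t12.40 pos [ 0.4585 -0.0896  0.0954] yaw 87.4 F [ 0.1 -0.4  0.3] w -0.0001 tilt [ 0.003 -0.    -1.   ] -> shift [24.6 -1.2  3.4] turn 0.2
```

View pics/c1.png

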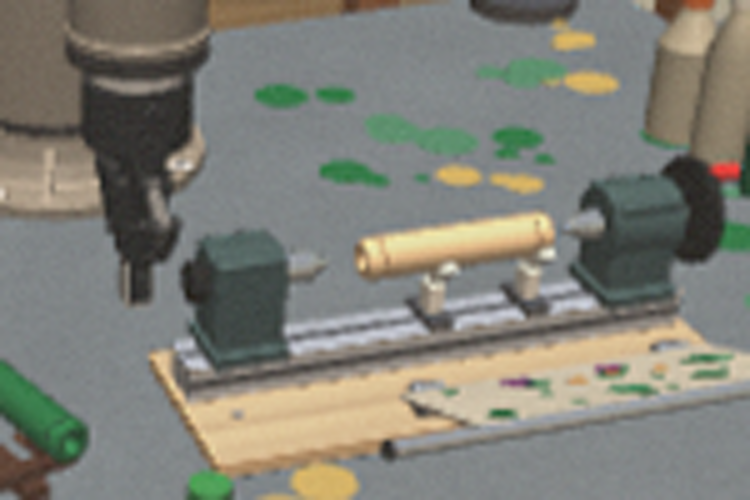

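The blank lies in both rests, with ends at crop (362,262) and (550,225), and the shut fingers (140,300) are behind the knob (195,280). Pushing gradually.

```bash
python3 -m handwheel '8 -1 3 0 0; 16 -1 3 0 0; 24 -1 3 0 0; 32 -1 3 0 0; 40 -1 3 0 0'
python3 -m handwheel '8 0 0 0 0; 16 0 0 0 0; 24 0 0 0 0; 30 0 0 0 0; 30 0 0 0 0'
python3 -c "
from h import *
go(*st(0,-.183),.092,87.2)
d=snapshot('scene');crop(d,300,125,150,100,5,'pics/c2.png')"
```

```text
time: 13.08
tool_pos: [0.4582, -0.0499, 0.0908]
eef_rot: [0.724, 0.69, -0.0, 0.0]
force: [0.5, -5.6, 2.4]
grip_width: 0.0003
time: 13.7
tool_pos: [0.4596, -0.0194, 0.0907]
eef_rot: [0.723, 0.691, 0.0, -0.0]
force: [-0.6, -0.2, -0.2]
grip_width: 0.0002
t13.70 pos [ 0.4596 -0.0194  0.0907] yaw 87.4 F [-0.6 -0.2 -0.2] w 0.0002 tilt [ 0.  0. -1.] -> shift [21.4  1.2 -1.3] turn 0.2
```

View pics/c2.png

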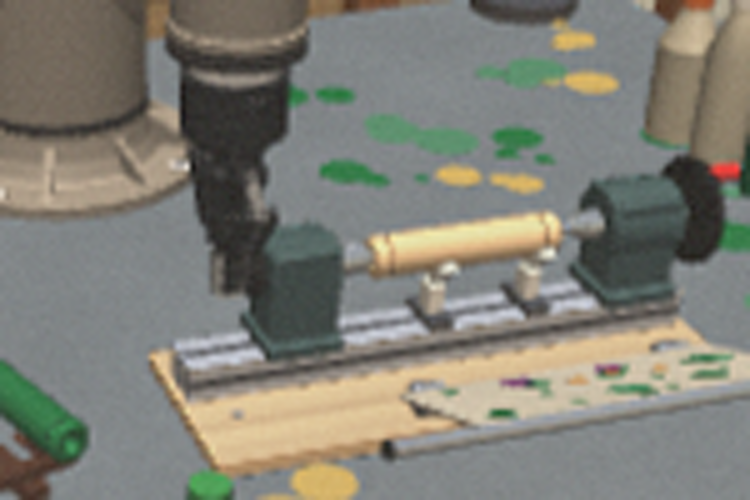

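The tail cone is entering the blank's end at crop (375,255), and the head end is near its cone. Finer steps now.

```bash
python3 -m handwheel '3 0 0 0 0; 6 0 0 0 0; 9 0 0 0 0; 12 0 0 0 0; 12 0 0 0 0'
python3 -m handwheel '1 0 0 0 0; 2 0 0 0 0; 3 0 0 0 0'
python3 -m handwheel '1 0 0 0 0; 2 0 0 0 0'
python3 -c "
from h import *
go(*st(0,-.183),.092,87.2)"
```

```text
time: 14.38
tool_pos: [0.46, -0.0081, 0.0907]
eef_rot: [0.723, 0.69, -0.0, -0.0]
force: [0.7, -3.4, -0.7]
grip_width: -0.0003
time: 14.75
tool_pos: [0.4602, -0.0054, 0.0907]
eef_rot: [0.724, 0.69, -0.0, 0.0]
force: [0.2, -5.1, 0.0]
grip_width: -0.0003
time: 15.0
tool_pos: [0.4603, -0.0035, 0.0907]
eef_rot: [0.724, 0.69, -0.0, 0.0]
force: [0.8, -5.9, 0.4]
grip_width: -0.0002
t15.00 pos [ 0.4603 -0.0035  0.0907] yaw 87.3 F [ 0.8 -5.9  0.4] w -0.0002 tilt [-0. -0. -1.] -> shift [ 5.5  1.2 -1.3] turn 0.1
```

```bash
python3 -m handwheel '1 0 0 0 0; 2 0 0 0 0'
python3 -m handwheel '1 0 0 0 0; 2 0 0 0 0'
python3 -c "
from h import *
go(*st(0,-.183),.092,87.2)
d=snapshot('scene');crop(d,300,125,150,100,5,'pics/c3.png')"
```

```text
time: 15.25
tool_pos: [0.4603, -0.0014, 0.0907]
eef_rot: [0.724, 0.69, -0.0, 0.0]
force: [1.4, -5.2, -1.0]
grip_width: -0.0003
time: 15.5
tool_pos: [0.4604, 0.0005, 0.0907]
eef_rot: [0.724, 0.69, -0.0, 0.0]
force: [-0.0, -6.1, 0.1]
grip_width: -0.0001
t15.50 pos [0.4604 0.0005 0.0907] yaw 87.3 F [-0.  -6.1  0.1] w -0.0001 tilt [-0. -0. -1.] -> shift [ 1.5  1.2 -1.3] turn 0.1
```

View pics/c3.png

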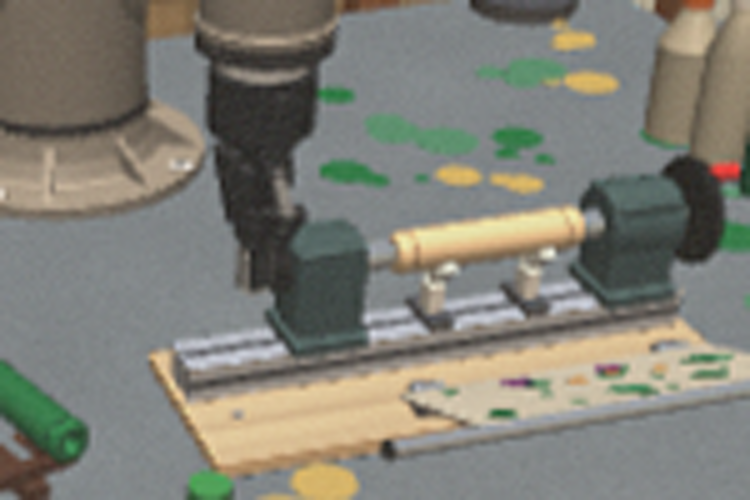

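Both cones are well into the blank's ends, at crop (395,255) and (585,225). I'll push on until the force rises.

```bash
python3 -m handwheel '0.5 0 0 0 0; 1 0 0 0 0; 1.5 0 0 0 0'
python3 -m handwheel '0.5 0 0 0 0; 1 0 0 0 0; 1 0 0 0 0'
python3 -m handwheel '0.5 0 0 0 0; 1 0 0 0 0; 1 0 0 0 0'
```

```text
time: 15.92
tool_pos: [0.4605, 0.002, 0.0907]
eef_rot: [0.724, 0.69, -0.0, 0.0]
force: [1.1, -5.6, -0.3]
grip_width: -0.0002
time: 16.3
tool_pos: [0.4606, 0.0026, 0.0907]
eef_rot: [0.724, 0.69, -0.0, 0.0]
force: [1.8, -8.6, 0.3]
grip_width: -0.0
time: 16.68
tool_pos: [0.4606, 0.0027, 0.0907]
eef_rot: [0.724, 0.69, -0.001, 0.0]
force: [0.6, -14.4, 1.6]
grip_width: 0.0
```

```bash
python3 -m handwheel '0.5 0 0 0 0; 1 0 0 0 0; 1 0 0 0 0'
python3 -m handwheel '0.7 0 0 0 0; 0.7 0 0 0 0; 0.7 0 0 0 0'
```

```text
time: 17.05
tool_pos: [0.4605, 0.0029, 0.0907]
eef_rot: [0.724, 0.69, -0.001, 0.001]
force: [0.8, -21.3, 2.2]
grip_width: 0.0002
time: 17.42
tool_pos: [0.4605, 0.003, 0.0907]
eef_rot: [0.724, 0.689, -0.001, 0.001]
force: [1.3, -24.6, 3.1]
grip_width: -0.0001
```

Seated: travel stopped and the force rose to 25 N. Back off and go to the board bar.

```bash
python3 -m handwheel '-12 0 0 0 0; -25 0 0 0 0; -25 0 -50 0 20; -25 0 -110 0 40; -25 0 -110 0 45' 30
python3 -c "
from h import *
d=snapshot('scene');crop(d,300,125,150,100,5,'pics/c4.png')
d=snapshot('top');crop(d,85,150,210,140,3.8,'pics/c5.png')
a=.3988
go(*st(.075+.15*np.cos(a),-.138),.15,87.2)"
```

```text
time: 18.05
tool_pos: [0.4617, -0.0189, 0.2047]
eef_rot: [0.723, 0.69, 0.002, 0.003]
force: [0.7, -0.4, -0.7]
grip_width: 0.0384
t18.15 pos [ 0.4596 -0.0191  0.201 ] yaw 87.3 F [-0.8 -0.4 -0.9] w 0.0383 tilt [ 0.001 -0.    -1.   ] -> shift [ 65.7 214.4  51.2] turn 0.1
```

View pics/c4.png

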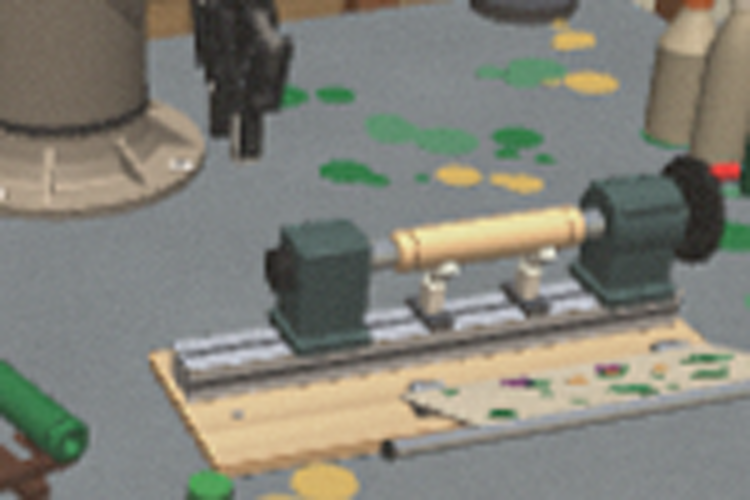

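View pics/c5.png

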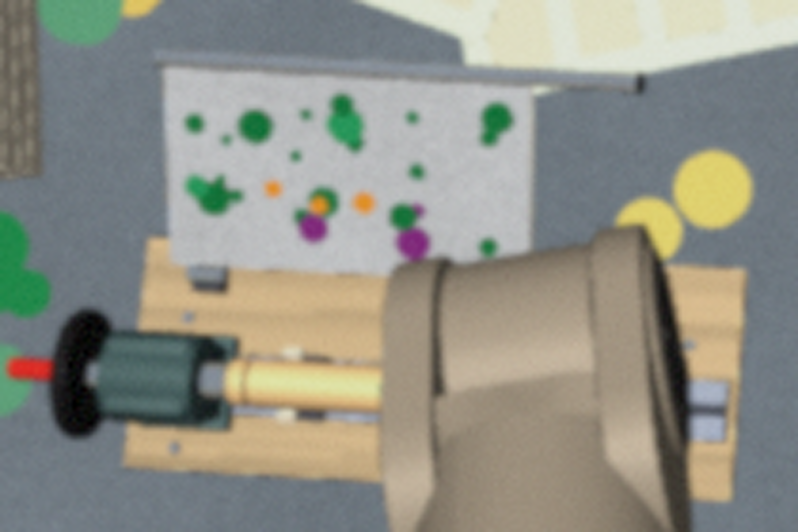

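The blank sits between both cones (crop 395–585) and stayed put after the push. Now over the bar's free end (scene crop (390,448), top crop (640,84)).

```bash
python3 -m handwheel '65 214 0 0 45; 65 214 0 0 45; 65 214 0 0 45; 65 214 0 0 45; 65 214 50 0 45'
python3 -m handwheel '0 0 0 0 45; 0 0 0 0 45'
python3 -c "
from h import *
a=.3988
go(*st(.075+.15*np.cos(a),-.138),.069,87.2)"
```

```text
time: 18.77
tool_pos: [0.6795, 0.0378, 0.1503]
eef_rot: [0.723, 0.691, 0.002, 0.001]
force: [-0.0, 1.4, -1.6]
grip_width: 0.0384
time: 19.02
tool_pos: [0.6761, 0.0362, 0.1511]
eef_rot: [0.723, 0.69, -0.0, -0.0]
force: [0.1, -0.3, -0.2]
grip_width: 0.0383
t19.02 pos [0.6761 0.0362 0.1511] yaw 87.3 F [ 0.1 -0.3 -0.2] w 0.0383 tilt [-0.001  0.    -1.   ] -> shift [ 0.3  0.8 82.1] turn 0.1
```

```bash
python3 -m handwheel '0 1 20 0 45; 0 1 40 0 45; 0 1 40 0 45; 0 1 40 0 45'
python3 -c "
from h import *
d=snapshot('scene');crop(d,320,125,150,110,5,'pics/d1.png')
a=.3988
go(*st(.075+.15*np.cos(a),-.138),.069,87.2)"
```

```text
time: 19.52
tool_pos: [0.6775, 0.0362, 0.111]
eef_rot: [0.723, 0.69, 0.0, 0.0]
force: [0.1, 0.3, -0.2]
grip_width: 0.0382
t19.57 pos [0.6777 0.0363 0.1113] yaw 87.3 F [-0.1 -0.7  0.7] w 0.0389 tilt [ 0.001  0.    -1.   ] -> shift [ 0.2 -0.8 42.3] turn 0.1
```

View pics/d1.png

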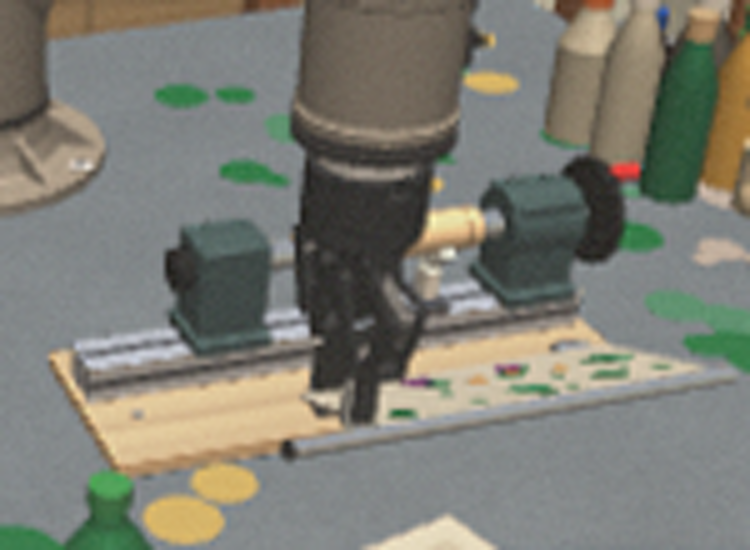

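```bash
python3 -c "
from h import *
import h
d=snapshot('scene');s=sense()
f=lambda P:((proj(d,P)-[320,125]+.5)*5-.5).round(0)
a=.3988
b=lambda y:[*st(.075+.15*np.cos(a),y),.03+.15*np.sin(a)]
print('bar -174,-138,-100',f(np.array([b(-.174),b(-.138),b(-.1)])))
print('tcp',f(s['tool_pos']), 'tcp x+-19mm', f(s['tool_pos']+np.array([[-.026,0,0],[.026,0,0]])))
t=snapshot('top');crop(t,150,140,130,100,6,'pics/d2.png')
"
```

```text
bar -174,-138,-100 [[286. 447.]
 [338. 438.]
 [392. 429.]]
tcp [[342. 409.]] tcp x+-19mm [[322. 388.]
 [362. 430.]]
```

View pics/d2.png

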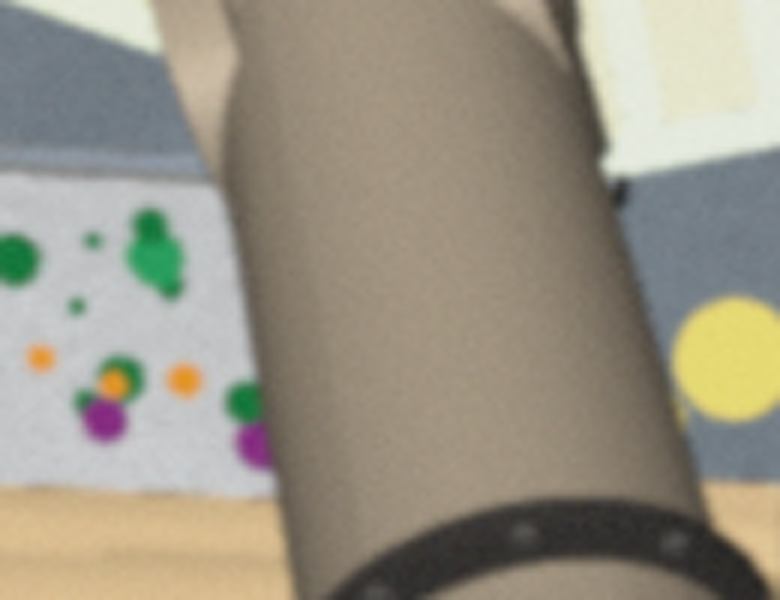

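The projected bar (338,438) and TCP (342,409) agree with the picture. Descend and pinch.

```bash
python3 -m handwheel '-2 0 12 0 45; -2 0 24 0 45; -2 0 34 0 45; -2 0 42 0 45; -2 0 42 0 45'
python3 -m handwheel '0 0 0 0 20; 0 0 0 0 5; 0 0 0 0 5; 0 0 0 0 5' 30
python3 -c "
from h import *
d=snapshot('scene');crop(d,320,125,150,110,5,'pics/d3.png')
a=.3988
go(*st(.075+.15*np.cos(a),-.138),.069,87.2)"
```

```text
time: 20.3
tool_pos: [0.6769, 0.0342, 0.0678]
eef_rot: [0.723, 0.69, -0.0, -0.0]
force: [-0.2, -0.4, -0.1]
grip_width: 0.0384
time: 20.8
tool_pos: [0.6776, 0.0342, 0.0691]
eef_rot: [0.723, 0.69, 0.0, 0.0]
force: [1.0, -0.3, 2.5]
grip_width: 0.0113
t20.85 pos [0.6776 0.0342 0.0691] yaw 87.3 F [0.2 0.8 2.6] w 0.0106 tilt [ 0.001  0.    -1.   ] -> shift [ 2.2 -0.8  0.1] turn 0.1
```

View pics/d3.png

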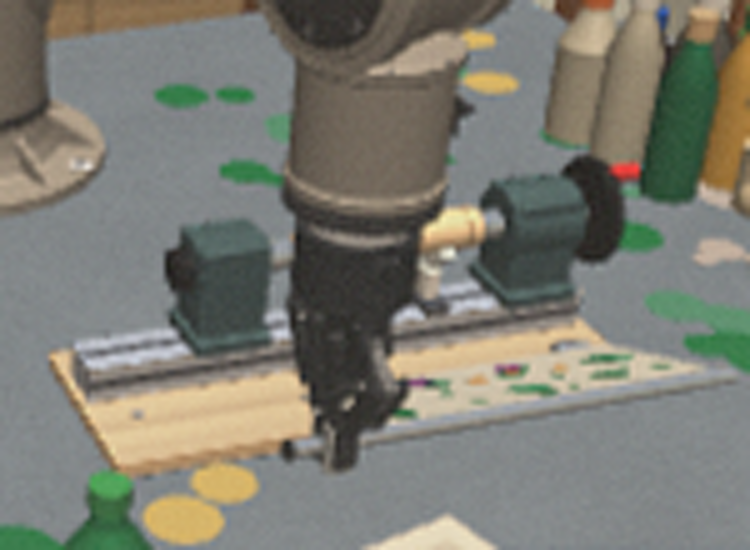

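```bash
python3 -m handwheel '0 -3.1 -6.9 0 5; 0 -6.5 -13.5 0 5; 0 -10.3 -20 0 5; 0 -14.4 -26.3 0 5; 0 -18.7 -32.4 0 5'
python3 -m handwheel '0 -4.7 -5.8 0 5; 0 -9.7 -11.5 0 5; 0 -14.9 -16.8 0 5; 0 -20.4 -21.9 0 5; 0 -26.2 -26.7 0 5'
python3 -c "
from h import *
d=snapshot('scene');crop(d,320,125,150,110,5,'pics/d4.png')
a=1.047
go(*st(.075+.15*np.cos(a),-.141),.030+.1299-.019,87.2)"
```

```text
time: 21.48
tool_pos: [0.6601, 0.0351, 0.1021]
eef_rot: [0.723, 0.69, 0.001, 0.001]
force: [8.9, 1.2, -0.6]
grip_width: 0.0108
time: 22.1
tool_pos: [0.6355, 0.0364, 0.13]
eef_rot: [0.723, 0.69, 0.003, 0.002]
force: [13.2, -0.0, 7.5]
grip_width: 0.0107
t22.15 pos [0.635  0.0364 0.1305] yaw 87.3 F [10.5  0.5  8.3] w 0.0111 tilt [ 0.007  0.001 -1.   ] -> shift [ -0.8 -21.3 -10.6] turn 0.1
```

View pics/d4.png

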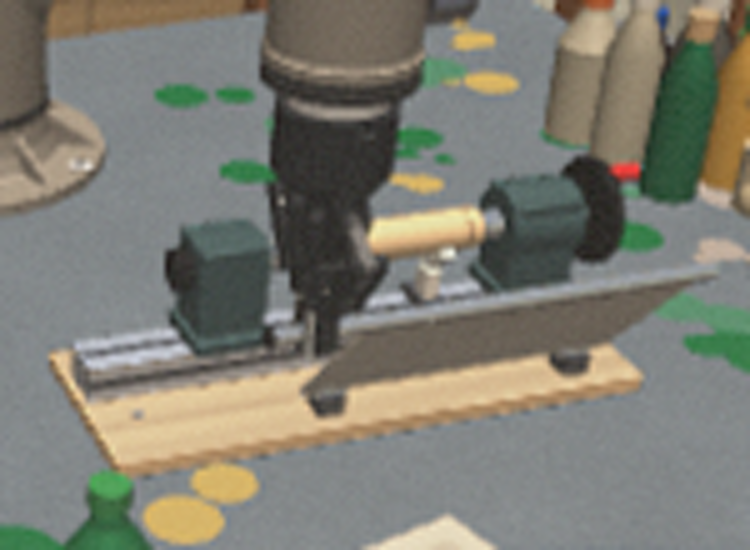

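```bash
python3 -m handwheel '0 -4 -5 0 5; 0 -8.5 -8.5 0 5; 0 -14 -12.5 0 5; 0 -20 -16 0 5; 0 -20 -16 0 5'
python3 -c "
from h import *
d=snapshot('scene');crop(d,320,125,150,110,5,'pics/d5.png')
a=1.047
go(*st(.075+.15*np.cos(a),-.141),.030+.1299-.019,87.2)
s=sense();p=s['tool_pos']-[SP[0],SP[1],0];X=np.cos(SP[2])*p[0]+np.sin(SP[2])*p[1];Z=p[2]+.019;print(np.arctan2(Z-.03,X-.075),np.hypot(Z-.03,X-.075))"
```

```text
time: 22.78
tool_pos: [0.6145, 0.0374, 0.1459]
eef_rot: [0.723, 0.69, 0.002, 0.002]
force: [7.5, 0.8, 11.5]
grip_width: 0.0106
t22.82 pos [0.6146 0.0375 0.1458] yaw 87.3 F [ 5.7 -0.  11.8] w 0.0108 tilt [ 0.005  0.001 -1.   ] -> shift [-1.  -1.   4.9] turn 0.1
1.0577201270155168 0.15477781630821202
```

View pics/d5.png

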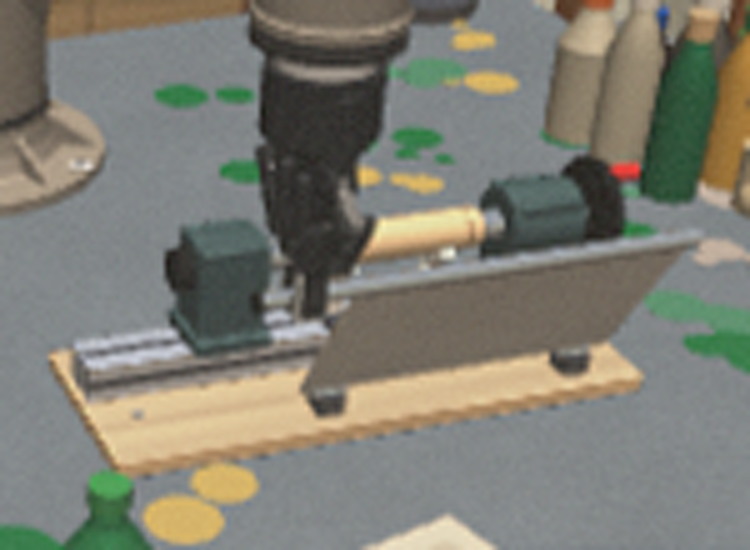

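```bash
python3 -c "
from h import *
d=snapshot('scene')
f=lambda P:((proj(d,P)-[320,125]+.5)*5-.5).round(0).tolist()
print('hinge corners',f(np.array([[*st(.075,-.1),.03],[*st(.075,.15),.03]])))
for a in (.94,1.0,1.047,1.1,1.15):
  b=lambda y:[*st(.075+.15*np.cos(a),y),.03+.15*np.sin(a)]
  print(a,f(np.array([b(-.174),b(-.1),b(.15)])))
t=snapshot('top');crop(t,110,140,130,100,6,'pics/d6.png')
f=lambda P:((proj(t,P)-[110,140]+.5)*6-.5).round(0).tolist()
for a in (.94,1.0,1.047,1.1,1.15):
  b=lambda y:[*st(.075+.15*np.cos(a),y),.03+.15*np.sin(a)]
  print(a,f(np.array([b(-.174),b(-.1),b(.15)])))
"
```

```text
hinge corners [[296.0, 396.0], [600.0, 346.0]]
0.94 [[262.0, 325.0], [368.0, 308.0], [702.0, 256.0]]
1.0 [[258.0, 312.0], [363.0, 296.0], [697.0, 244.0]]
1.047 [[255.0, 303.0], [360.0, 287.0], [693.0, 236.0]]
1.1 [[251.0, 293.0], [356.0, 277.0], [688.0, 226.0]]
1.15 [[247.0, 283.0], [352.0, 268.0], [683.0, 218.0]]
0.94 [[836.0, 281.0], [652.0, 272.0], [35.0, 240.0]]
1.0 [[833.0, 297.0], [648.0, 288.0], [28.0, 256.0]]
1.047 [[830.0, 311.0], [645.0, 301.0], [23.0, 269.0]]
1.1 [[828.0, 326.0], [642.0, 317.0], [17.0, 285.0]]
1.15 [[825.0, 342.0], [639.0, 333.0], [12.0, 301.0]]
```

View pics/d6.png

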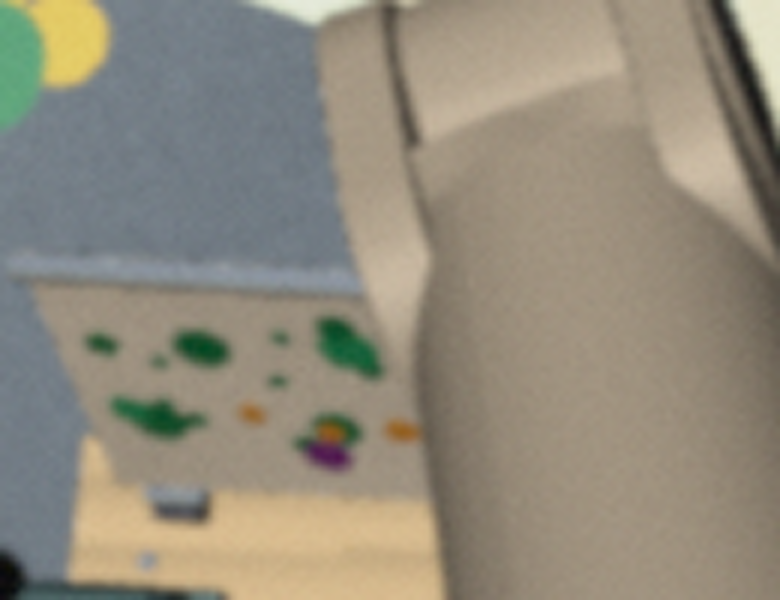

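Both cameras give the board about 1.04–1.05 rad (bar end at scene crop (700,236), top crop (12,267)). Release and retreat.

```bash
python3 -m handwheel '0 0.8 -1.3 0 5; 0 0.8 -1.3 0 20; 0 0.8 -1.3 0 45; 0 0.8 -1.3 0 45; 0 0.8 -1.3 0 45'
python3 -m handwheel '0 0 -15 0 45; 0 0 -40 0 45; 0 0 -90 0 45; 0 0 -120 0 45; -50 0 -120 0 45'
python3 -m handwheel '-250 0 0 0 45; -250 0 0 0 45; -250 0 0 0 45; -250 0 0 0 45; -250 0 0 0 45'
python3 -c "
from h import *
go(.6,-.2,.26)
d=snapshot('scene');crop(d,320,125,150,110,5,'pics/e1.png');cv2.imwrite('pics/e3.png',d['image'])
d=snapshot('top');crop(d,85,140,210,140,3.8,'pics/e2.png')"
```

```text
time: 23.55
tool_pos: [0.6131, 0.0371, 0.145]
eef_rot: [0.723, 0.69, -0.0, -0.0]
force: [0.2, 0.3, 0.1]
grip_width: 0.0382
time: 24.18
tool_pos: [0.6123, -0.0091, 0.2693]
eef_rot: [0.721, 0.693, 0.003, 0.001]
force: [1.4, -1.5, -0.4]
grip_width: 0.0386
time: 24.8
tool_pos: [0.5977, -0.2687, 0.2657]
eef_rot: [0.726, 0.688, -0.001, 0.001]
force: [-0.2, 1.0, 0.0]
grip_width: 0.038
t24.80 pos [ 0.5977 -0.2687  0.2657] yaw 86.9 F [-0.2  1.   0. ] w 0.0380 tilt [-0.    -0.002 -1.   ] -> shift [68.7 -1.5  5.6] turn 0.0
```

View pics/e1.png

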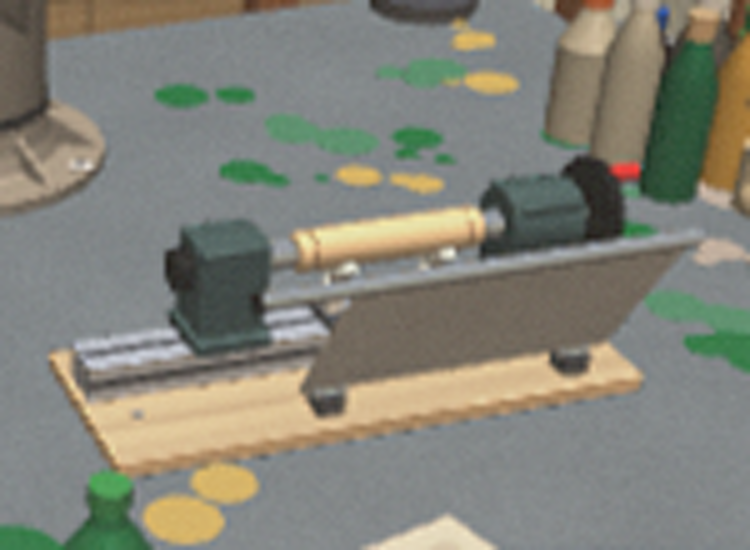

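View pics/e2.png

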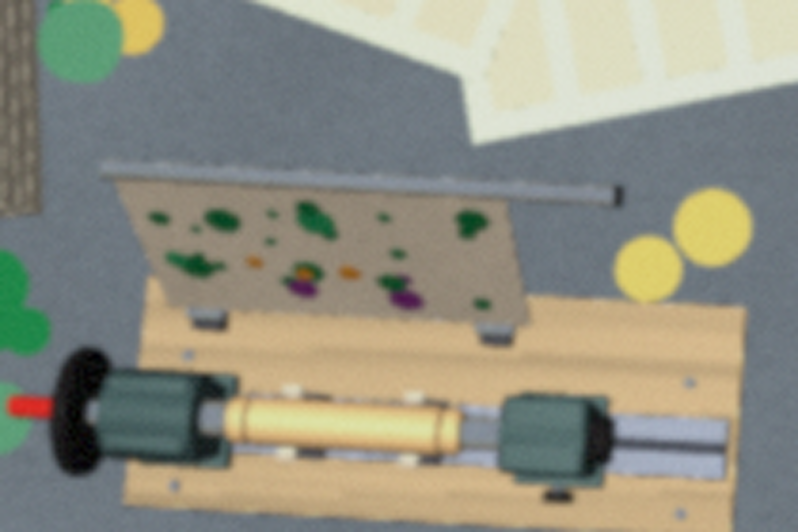

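View pics/e3.png

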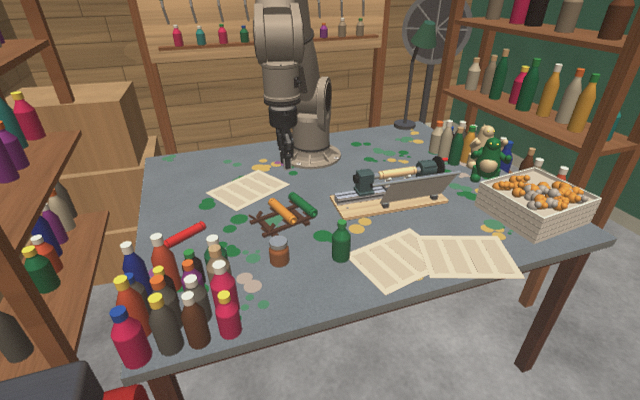

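```bash
python3 -c "
from h import *
from fit import px
t=snapshot('top');c=snapshot('scene')
Rt=R.from_euler('z',-SP[2]).as_matrix()
L=lambda P:((P-[SP[0],SP[1],0])@Rt.T)[0].round(4)
for n,p in (('end+',(228,412)),('end-',(463,433)),('knob',(610,440))): print(n,L(unproj(t,px(3.8,85,140,p),.105)))
for n,p in (('S end+',(483,222)),('S end-',(298,251)),('S knob',(170,270))): print(n,L(unproj(c,px(5,320,125,p),.105)))
crop(c,370,155,60,40,12,'pics/f1.png')
t0=np.load('top0.npy',allow_pickle=True).item();s0=np.load('scene0.npy',allow_pickle=True).item()
for n,a,b,(x,y,w,h) in (('green',t0,t,(312,218,34,64)),('gold',t0,t,(344,212,30,64)),('bottle',t0,t,(300,136,26,32)),('jar',t0,t,(366,152,28,32))):
  A=a['image'][y:y+h,x:x+w];B=b['image'][y-6:y+h+6,x-6:x+w+6];r=cv2.minMaxLoc(cv2.matchTemplate(B,A,cv2.TM_CCOEFF_NORMED));print(n,r[1],np.array(r[3])-6)
"
```

```text
end+ [0.0043 0.0781 0.105 ]
end- [-0.0012 -0.0752  0.105 ]
knob [-0.0007 -0.1705  0.105 ]
S end+ [-0.0054  0.0841  0.105 ]
S end- [-0.0028 -0.0701  0.105 ]
S knob [-0.0026 -0.1713  0.105 ]
green 0.5797619223594666 [-1 -1]
gold 0.07869824022054672 [6 3]
bottle 0.9978997111320496 [0 0]
jar 0.24682387709617615 [-6  4]
```

View pics/f1.png

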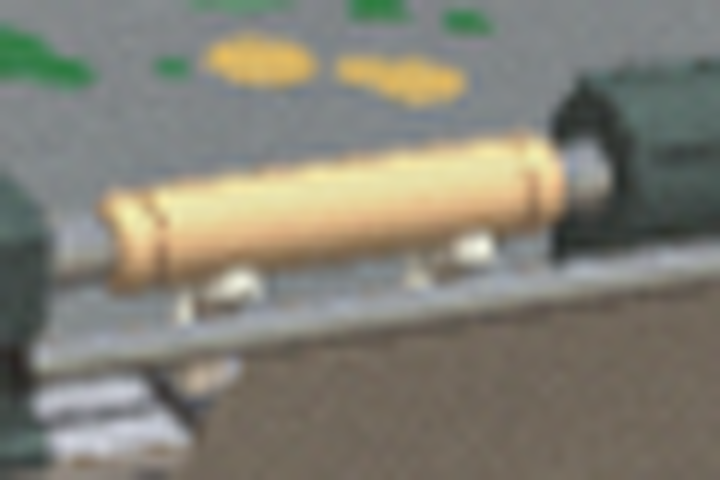

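```bash
python3 -c "
from h import *
c=snapshot('scene');s0=np.load('scene0.npy',allow_pickle=True).item()
for n,(x,y,w,h) in (('green',(286,190,34,32)),('gold',(265,195,34,34)),('bottle',(328,218,28,48)),('jar',(266,233,26,36))):
  A=s0['image'][y:y+h,x:x+w];B=c['image'][y-6:y+h+6,x-6:x+w+6];r=cv2.minMaxLoc(cv2.matchTemplate(B,A,cv2.TM_CCOEFF_NORMED));print(n,round(r[1],4),np.array(r[3])-6)
print(sense()['force'],sense()['time'])
"
```

```text
green 0.9973 [0 0]
gold 0.7821 [0 0]
bottle 0.9979 [0 0]
jar 0.9884 [0 0]
[-0.3101838   0.86134937  0.3542861 ] 25.05
```

```bash
python3 -c "
from workcell import *
print(sign_off())"
```

```text
the job is handed in; nothing more can be done
None
```

I laid the blank in the V rests and released it. I then pushed the tailstock up by its knob until it met the firm stop at about 25 N, swung the board up by its bar and let go. I handed the job in at about 25 s, with the gripper clear of everything.

**Last checks that agreed:**
- **Tailstock:** both cameras put the knob at stand y about -0.171 m, against the nominal seated -0.172 m. The blank sits on both cones in the pictures.
- **Board:** about 1.04–1.05 rad (60°) in both cameras before I let go. It looked unchanged in the pictures after release.
- **Wet bodies and bystanders:** the scene camera shows zero pixel shift for green, gold, bottle and jar. Gold matched less well (0.78), most likely because the blank had left its crop.

**Checks that failed or disagreed:**
- **Top-camera shift check:** it was no use for green, gold and jar, most likely because the arm was in the way. Only the bottle could be confirmed from there.
- **Blank position:** my pixel estimates differ by several millimetres: the middle comes out at +1.5 mm along from the top camera and +7 mm from the scene camera. The 2 mm lift off the rests is too small for me to measure; I infer it from the firm stop and the tailstock travel.

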